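Start and tighten the condenser clamp's star knob

TASK

The clamp over the sloping glass condenser is loose: its black star knob only hovers over its thread on a light spring. Press the knob down and turn it backwards (anticlockwise) until you feel it drop into the start of the thread, then turn it forwards (clockwise) until it stops with the pad fully home on the condenser, and let go. Leave the beaker, the bottle and the boss head where they stand.

Things in the scene. Friction and masses are not known exactly. Their poses are not given: they have to be found in the camera images.
- stand: Fixed stand: blue base plate 170 x 120 x 12 mm (origin: centre of its underside, z up), post, aluminium clamp frame (64 mm along y, 36 deep) with a glass condenser 32 mm across, 340 long, its axis 135 mm above the origin, rising at 30 degrees to the stand's +x. The screw axis is square to it: leans 30 degrees from vertical, top towards the stand's -x.
- boss_root (a point): Point on the screw axis on the flat top of the clamp frame (the bridge, the highest part under the knob), 48 mm along that axis from the condenser's axis. With the knob up, knob_grip is 45 mm out from here along the axis; with it home, 32 mm. z is vertical.
- knob_grip (a point): Centre of the black star knob's grip, on the screw axis, turning and travelling with it. z points out along the screw axis, x at one of six lobes. Star 20 mm tall (11 below this point, 9 above), 49 mm across opposite lobes, 44 mm across pairs of lobes (closing direction 30 degrees from a lobe). Under it a round skirt 35 mm across; its lower edge is 32 mm below this point.
- knob (a joint): Knob turn in rad; grows clockwise seen from outside (tightening). Pressed with 3 to 8 N past the spring, it rides on a ridge rising 1.5 mm per rad turned back; 0.4 to 1.5 rad back from the start it begins to come over the gap and can drop 7 mm. From there clockwise turning screws it down 1.5 mm per rad; home after 2.3 to 2.9 rad, a stop (0.5 N m is firm enough). Needs regrasps. Friction 0.02 N m.
- pad (a joint): Travel in m of knob and pad together down the screw axis: 0 up (as at the start; a spring of 3 to 4.5 N lifts it there whenever the knob is let go before it is in the thread), 0.002 to 0.005 riding on the ridge, about 0.010 dropped into the thread's start, 0.0125 home on the condenser. In the thread it stays when let go, with up to 2 mm of play when pressed.
- beaker: Bystander: glass beaker, 68 mm across, 90 mm tall, origin at the centre of its underside.
- reagent: Bystander: amber bottle with white cap, 56 mm across, 120 mm tall, origin at the centre of its underside.
- bosshead: Bystander: small aluminium boss head lying on the bench, 50 x 26 x 24 mm with a black screw knob to its +y, origin at the centre of its underside.
- boss_top (a point): Top of the fixed boss, 33 mm across, 20 mm tall, whose coarse right-hand thread hides in the knob's skirt. The thread's start is a gap, usable over about 0.4 rad, elsewhere in each run: it must be felt. Held in a gripper, the knob drops in only as far as the gripper follows. Behind the gap it rides on a rim again. Turned forwards without the drop it jams within 1.4 rad, 7 mm short of home.

How it is judged (in metres and radians):
On the way, in this order (a step that is already met when the one before it is completed fails the run):
1. the knob, turned back, has dropped into the start of the thread (pad travel over 7.5 mm) (value of joint pad above 0.0075 m), for 0.1 s.
2. the knob is screwed forwards until the pad is home (over 11.8 mm) (value of joint pad above 0.0118 m), for 0.2 s.
At the end, for the whole second after the job is handed in: The pad is home on the condenser (travel over 11.8 mm of about 12.5) and the knob, let go, stands still (under 0.1 rad/s) (value of joint pad above 0.0118 m and velocity of joint knob between -0.1 and 0.1 rad/s); the robot touches nothing.
It fails at once if a bystander is moved more than 30 mm or tipped (distance of any of beaker, reagent, bosshead from where it was at the start of the episode above 0.03 m or angle between any of beaker, reagent's own z axis and vertical above 0.5 rad).
It also fails if it takes over 51 s, if anything falls off the work surface, if the arm or the gripper's body presses on something with over 40 N, if the wrist force passes 120 N, or if a joint passes its speed limit or range.

ROBOT

A 7-joint arm with a two-finger parallel gripper is mounted at the origin on the work surface. World frame = base frame: x ahead of the robot, y to its left, z up, the work surface at z = 0. Lengths are in m, angles in degrees, forces in N, time in s.
With the tool pointing down it reaches from about 0.4 to 0.925 m from the base axis. Payload 4.1 kg.
Tool frame: the origin (TCP) lies at the very end of the fingers, on their centre line; the grasp point (between the pads) lies 19 mm behind it; z points along the fingers, y is the line along which they close (so a half turn about z gives the same grasp; the last joint's range is limited). The gripper opens to 85 mm and grips with 20 to 120 N. Pads are 22 mm wide; open, the fingers measure 114 mm over their backs; the gripper's body (76 mm by 85 mm) begins 54 mm behind the grasp point. The pads swing forward as they close: fully open they stand 13 mm farther back than shut.
Start: joints at [60.848, 22.827, 2.584, 88.041, -1.071, 69.15, -2.905], TCP at [0.259, -0.596, 0.231] pointing down, gripper open.
Joint ranges: [-161.44, 161.44], [-28.35, 127.94], [-78.24, 83.42], [0, 140.83], [-78.03, 258.03], [13.02, 114.36], [-168.23, 168.23]. Speed limits (degrees/s): [147.25, 147.25, 180, 180, 180, 180, 180].

INTERFACE

Orientations are given as a 3x3 rotation matrix whose columns are the frame's x, y, z axes.
In Python, from station import get_state, snapshot, get_calibration, sign_off gives the robot as it stands.
- The arm moves only by the tool play_rows, never from a script. Its arguments are lists of equal length, an entry for each row: "slide": the shift along the tool's x, y, z in cm, a list of three; "spin": the turn about the tool's z in rad; "gripper": the opening in per cent of the stroke, from 0 (shut) to 100 (fully open). In form: {"slide": [[tx, ty, tz], ...], "spin": [spin, ...], "gripper": [gripper, ...]}. A call has 1 to 8 rows; each row is the pose to reach, as a shift and turn from the pose commanded when the call began, along the tool's axes at that moment; what a row does not reach only later rows make up. A row lasts 1/8 s, in which the tool goes at most 62.5 mm and 10.7 degrees, less where a joint would pass 70% of its speed; a pose out of reach is approached as far as the arm can. A call with a gripper value outside its range is refused whole. The fingers move at their own pace and stop on an object; "grip_force" is the grip in N (left out, the last holds). Time passes only in rows, so rows that repeat a pose let the fingers close. It gives the time, the measured TCP pose, the force, the opening and the grip force at its end, in the units of the state.
- get_state(): the state, without advancing time (a new reading comes with each control period).
- snapshot(name): name is "side" or "top" or "wrist"; returns the picture (480x640x3 uint8, red, green, blue); there is no depth.
- get_calibration(name): a dict with "fx", "fy", "cx", "cy" (pixels), "dist_coeffs" ([k1, k2, p1, p2, k3] as OpenCV has them; the pictures are not rectified), "R" (3x3) and "t" (3): a world point X has camera coordinates R X + t; the wrist camera has in their place "mount" (4x4, takes a point from camera to tool coordinates, whose origin is the TCP and whose axes are the flange's). Camera axes: x right, y down, z forward; pixel columns grow to the right and rows downward; lengths in m; the calibration is good to about 2 mm. A picture is of the moment at which its call begins: read the wrist's pose just before it. get_calibration takes no time and is no camera call.
- sign_off(): hands the job in; it is judged then, once.
The state is a dict: "t": time; "q": joint angles; "qd": joint speeds; "effort": joint torques, N m; "position": TCP position; "ee_rot": TCP orientation; "ft_force": force on the tool from outside, world axes, zero at the start; "moment": the same for the moment, N m; "grip_width": finger opening in m; "grasp_force": force on a finger pad.
Only numpy, scipy, OpenCV 4.12 (cv2) and the standard library are available. Lean on these libraries where they do the work, as an engineer would, in place of code of your own. Each camera call takes 0.05 s, during which the arm holds its last target. There are 200 camera calls.

## Working session

There is one attempt and no reset: what is moved stays moved. The work goes in short steps, Python scripts to look and compute and a tool call to move; the robot and the scene stay as the last step left them, time stands still between calls to the robot, and variables do not carry over. Pictures are saved under pics/ and viewed, at most 10 in all, crops included, and the job is handed in when it is done.

Besides the shell and the picture viewer there is one more tool, called after ">>>" as a command line: name --pt "numbers of a row" for each row, then --argument value for the rest. play_rows: Moves the arm, as the interface text tells. Its arguments: {"type":"object","properties":{"slide":{"type":"array"},"spin":{"type":"array"},"gripper":{"type":"array"},"grip_force":{"type":"number"}},"required":["slide","spin","gripper"]}

```bash
mkdir -p pics; ls
python3 - <<'E'
from station import *
import cv2,numpy as np
s=get_state();print({k:np.round(v,3).tolist() for k,v in s.items()})
for n in ("side","top"):
    im=snapshot(n);cv2.imwrite(f"pics/{n}0.png",im[:,:,::-1])
    c=get_calibration(n);print(n,{k:np.round(v,4).tolist() for k,v in c.items()})
c=get_calibration("wrist");print({k:np.round(v,4).tolist() for k,v in c.items()})
E
```

```text
pics
{'t': 0.0, 'q': [60.848, 22.873, 2.58, 88.113, -1.072, 69.148, -2.906], 'qd': [0.03, 0.057, 0.019, 0.06, -0.063, 0.021, -0.099], 'effort': [0.0, -47.514, 1.365, -25.423, 0.011, 0.01, -0.0], 'position': [0.259, -0.596, 0.23], 'ee_rot': [[0.917, 0.399, -0.001], [0.399, -0.917, 0.002], [-0.0, -0.002, -1.0]], 'ft_force': [-0.409, -0.426, 0.376], 'moment': [0.009, -0.035, 0.009], 'grasp_force': 0.0, 'grip_width': 0.086}
side {'fx': 495.6865, 'fy': 495.6865, 'cx': 316.3387, 'cy': 239.1482, 'dist_coeffs': [-0.0759, 0.0, 0.0, 0.0, 0.0], 'R': [[-0.9259, -0.3779, -0.0019], [-0.2734, 0.6733, -0.6869], [0.2608, -0.6355, -0.7267]], 't': [0.5334, 0.201, 0.823]}
top {'fx': 455.8639, 'fy': 455.8639, 'cx': 315.3228, 'cy': 231.8095, 'dist_coeffs': [-0.1141, 0.0, 0.0, 0.0, 0.0], 'R': [[-0.0033, -0.9989, -0.0462], [-0.995, 0.008, -0.0998], [0.1, 0.0457, -0.9939]], 't': [0.0886, 0.5733, 0.8465]}
{'fx': 340.1511, 'fy': 340.1511, 'cx': 318.0075, 'cy': 240.7266, 'dist_coeffs': [-0.0446, 0.0, 0.0, 0.0, 0.0], 'mount': [[0.0004, -0.9636, -0.2674, 0.0684], [1.0, 0.0002, 0.0009, 0.0003], [-0.0008, -0.2674, 0.9636, -0.1428], [0.0, 0.0, 0.0, 1.0]]}
```

View pics/side0.png

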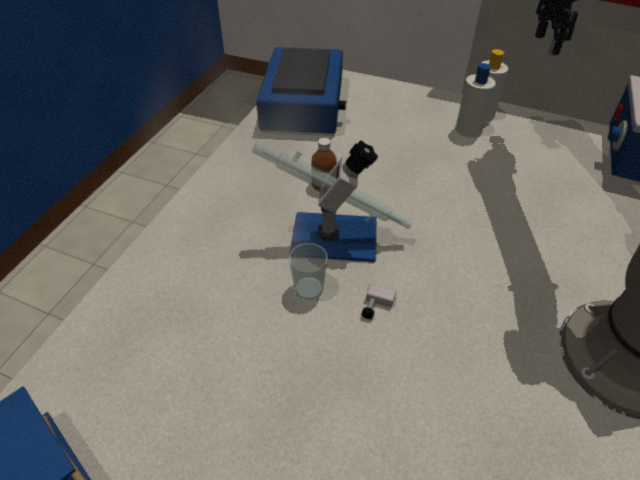

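View pics/top0.png

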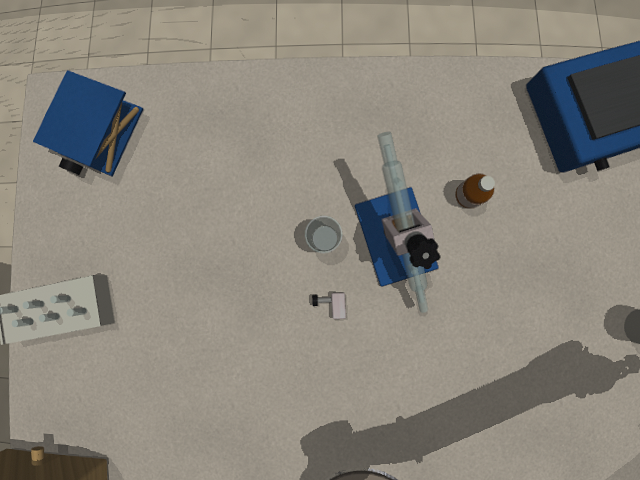

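The side view shows the knob near (361,155) and the base at (292–377, 213–260). The top view shows the knob near (424,252), the base corners near (357,205), (411,189), (438,270), (381,285), the bottle at (479,188), the beaker at (322,236) and the boss head at (335,305). I'll zoom in for exact pixels.

Run:
```python
import cv2,numpy as np
a=cv2.imread("pics/top0.png")[120:320,340:460]
b=cv2.imread("pics/side0.png")[130:270,245:415]
a=cv2.resize(a,None,fx=3,fy=3,interpolation=cv2.INTER_CUBIC)
b=cv2.resize(b,(425,350),interpolation=cv2.INTER_CUBIC)
o=np.zeros((600,785,3),np.uint8);o[:,:360]=a;o[:350,360:]=b
cv2.imwrite("pics/crop0.png",o)
```

```text
(no output)
```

View pics/crop0.png

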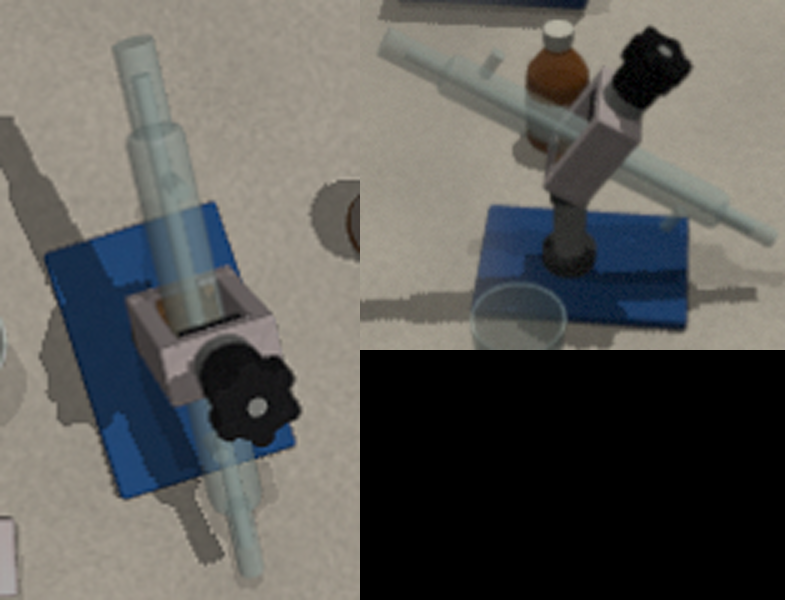

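```bash
cat > geo.py <<'E'
from station import *
import cv2,numpy as np
from scipy.optimize import least_squares
def proj(n,P):
    c=get_calibration(n);K=np.array([[c['fx'],0,c['cx']],[0,c['fy'],c['cy']],[0,0,1]])
    return cv2.projectPoints(np.atleast_2d(P).astype(float),cv2.Rodrigues(np.array(c['R']))[0],np.array(c['t'],float),K,np.array(c['dist_coeffs'],float))[0][:,0]
def stand(p):
    x,y,a=p[:3];R=np.array([[np.cos(a),-np.sin(a),0],[np.sin(a),np.cos(a),0],[0,0,1]]);return R,np.array([x,y,0])
ax=np.array([-.5,0,np.sqrt(3)/2])
E
python3 - <<'E'
from geo import *
L=np.array([[.085,.06,.012],[.085,-.06,.012],[-.085,-.06,.012],[-.085,.06,.012],[-.085,.06,0]])
dot=np.array([0,0,.135])+ax*(.093+.010)
top=np.array([[355,205.3],[411.3,187.7],[438.7,268],[380.7,285.5],[426,255.7]])
side=np.array([[296.6,212.4],[376.6,216.8],[375,261.2],[366.6,149.2]])
def f(p):
    R,t=stand(p);W=L@R.T+t;d=R@dot+t
    return np.r_[(proj("top",np.vstack([W[:4],d]))-top).ravel(),(proj("side",np.vstack([W[1],W[2],W[4],d]))-side).ravel()]
r=least_squares(f,[.6,-.2,.3],loss='soft_l1');print(r.x,np.degrees(r.x[2]));print(np.round(r.fun.reshape(-1,2),1))
R,t=stand(r.x);A=R@ax
# knob dot triangulated alone
g=least_squares(lambda X:np.r_[(proj("top",X)-top[4]).ravel(),(proj("side",X)-side[3]).ravel()],R@dot+t)
print("dot model",R@dot+t,"dot tri",g.x,g.fun);print("axis",A,"grip",R@(np.array([0,0,.135])+ax*.093)+t)
print("y",R[:,1])
E
```

```text
[ 0.56633487 -0.0725557   0.29825055] 17.08849794422003
[[-1.1 -1.2]
 [ 0.4 -1.7]
 [ 0.7  0.2]
 [-0.   1.4]
 [-0.1  0.2]
 [-0.4 -1.3]
 [-0.3 -0.9]
 [ 0.4  1.5]
 [ 0.5  0.8]]
dot model [ 0.51710849 -0.08768889  0.22420062] dot tri [ 0.51758934 -0.0873527   0.22601405] [-0.05108462 -0.17712377  0.21378241  0.01638442]
axis [-0.47792601 -0.14692422  0.8660254 ] grip [ 0.52188775 -0.08621965  0.21554036]
y [-0.29384845  0.95585202  0.        ]
```

>>> play_rows --pt "2 -1.6 -4" --pt "7 -5.7 -8" --pt "12 -9.8 -10" --pt "17 -13.9 -10" --pt "22 -18 -10" --pt "27 -22 -10" --pt "32 -26 -10" --pt "36 -29.4 -10" --spin '[0.01,0.02,0.04,0.06,0.08,0.1,0.11,0.112]' --gripper '[100,100,100,100,100,100,100,100]' --grip_force 60

```text
t: 1.1
position: [0.4658, -0.1944, 0.3311]
ee_rot: [[0.956, 0.293, -0.0], [0.293, -0.956, -0.0], [-0.0, 0.0, -1.0]]
ft_force: [1.5, -0.8, 0.1]
grip_width: 0.085
grasp_force: 0.0
```

```bash
cat >> geo.py <<'E'
def delta(target,yang=None):
    s=get_state();R=np.array(s['ee_rot']);d=R.T@(np.array(target)-s['position'])*100
    print("t",s['t'],"pos",np.round(s['position'],4),"slide cm",np.round(d,2),"yaw_y",np.degrees(np.arctan2(R[1,1],R[0,1])),"q",np.round(s['q'],0))
E
python3 -c "
from geo import *
delta([.522,-.086,.33])"
```

```text
t 1.1 pos [ 0.4658 -0.1944  0.3311] slide cm [ 8.55 -8.72  0.1 ] yaw_y -72.95064292609413 q [ 31.   5. -14.  99.   1.  77. -56.]
```

>>> play_rows --pt "3 -3 0" --pt "6 -6 0" --pt "8.5 -8.7 0" --pt "8.5 -8.7 0" --pt "8.5 -8.7 0" --spin '[0,0,0,0,0]' --gripper '[100,100,100,100,100]'

```text
t: 1.72
position: [0.5206, -0.089, 0.3309]
ee_rot: [[0.956, 0.293, -0.001], [0.293, -0.956, -0.001], [-0.001, 0.0, -1.0]]
ft_force: [-0.5, -0.2, -0.3]
grip_width: 0.0854
grasp_force: 0.0
```

Run:
```python
from geo import *
delta([.522,-.086,.33])
s=get_state();im=snapshot("wrist");np.save("w.npy",im)
c=get_calibration("wrist");T=np.eye(4);T[:3,:3]=s['ee_rot'];T[:3,3]=s['position'];M=T@np.array(c['mount'])
Ri=M[:3,:3].T;ti=-Ri@M[:3,3];K=np.array([[c['fx'],0,c['cx']],[0,c['fy'],c['cy']],[0,0,1]])
g=np.array([.5219,-.0862,.2155]);A=np.array([-.4779,-.1469,.866]);Y=np.array([-.2938,.9559,0]);X=np.cross(Y,A)
P=[g+A*.009]+[g+A*.009+.0245*(np.cos(t)*X+np.sin(t)*Y) for t in np.arange(0,2*np.pi,np.pi/6)]
uv=cv2.projectPoints(np.array(P),cv2.Rodrigues(Ri)[0],ti,K,np.array(c['dist_coeffs']))[0][:,0]
print(np.round(uv).tolist())
u,v=uv[0].astype(int);x0,y0=u-100,v-75
b=im[max(y0,0):y0+150,max(x0,0):x0+200,::-1].copy();b=cv2.resize(b,None,fx=4,fy=4,interpolation=cv2.INTER_CUBIC)
b=np.clip(b.astype(float)*1.6,0,255).astype(np.uint8)
for i,p in enumerate(uv):
    q=tuple(int(k) for k in ((p-[max(x0,0),max(y0,0)])*4));cv2.circle(b,q,3,(0,0,255),-1);cv2.putText(b,str((i-1)*30),q,0,.5,(0,255,255),1)
cv2.imwrite("pics/w1.png",b);print(x0,y0,b.shape)
```

```text
t 1.725 pos [ 0.5206 -0.089   0.3309] slide cm [ 0.22 -0.25  0.09] yaw_y -72.96584220036658 q [ 23.   7. -20.  96.   3.  77. -70.]
[[314.0, 242.0], [314.0, 218.0], [297.0, 222.0], [286.0, 231.0], [282.0, 242.0], [288.0, 253.0], [299.0, 261.0], [315.0, 263.0], [330.0, 261.0], [341.0, 253.0], [346.0, 242.0], [343.0, 231.0], [331.0, 222.0]]
214 167 (600, 800, 3)
```

View pics/w1.png

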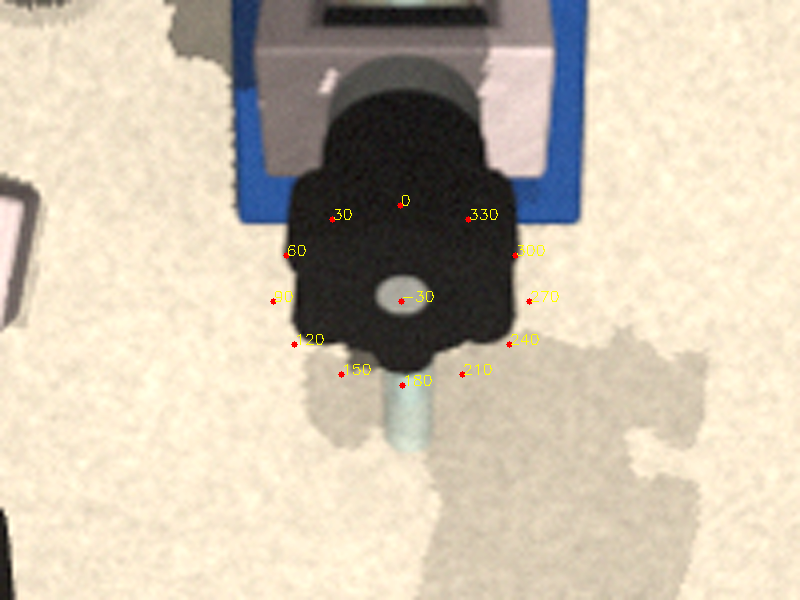

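The star's lobes sit at 60°/120° and 240°/300°, at about (290,250), (310,330), (500,330) and (510,250). The pair-of-lobes direction is therefore already on the stand's y, which matches the gripper's closing line. The silver dot at (402,295) agrees with the model to about 1 mm.

>>> play_rows --pt "0 0 2" --pt "0 0 4" --pt "0 0 4" --pt "0 0 4" --spin '[0,0,0,0]' --gripper '[100,100,100,100]'

```text
t: 2.28
position: [0.5213, -0.0891, 0.2921]
ee_rot: [[0.956, 0.292, 0.001], [0.292, -0.956, -0.0], [0.001, 0.001, -1.0]]
ft_force: [0.9, 0.4, 0.2]
grip_width: 0.0855
grasp_force: 0.0
```

```bash
python3 -c "
from geo import *
delta([.522,-.086,.193]);s=get_state();print(s['qd'],s['ft_force'])"
```

```text
t 2.275 pos [ 0.5213 -0.0891  0.2921] slide cm [ 0.15 -0.28  9.91] yaw_y -73.01781114097376 q [ 23.   9. -20.  99.   3.  73. -71.]
[-0.27356987 -0.26146792 -0.28857303 -0.63089762 -0.01089877 -0.0802439
  0.02936619] [0.85746388 0.41109854 0.18024931]
```

>>> play_rows --pt "0.1 -0.15 3" --pt "0.15 -0.28 5.5" --pt "0.15 -0.28 8" --pt "0.15 -0.28 9.9" --pt "0.15 -0.28 9.9" --pt "0.15 -0.28 9.9" --spin '[0,0,0,0,0,0]' --gripper '[100,100,100,100,100,100]'

```text
t: 3.02
position: [0.5227, -0.0854, 0.1937]
ee_rot: [[0.956, 0.293, 0.002], [0.293, -0.956, -0.0], [0.002, 0.001, -1.0]]
ft_force: [1.0, 0.0, 0.9]
grip_width: 0.0848
grasp_force: 0.0
```

Run:
```python
from geo import *
delta([.522,-.086,.193])
s=get_state();print(s['ft_force']);im=snapshot("wrist")[:,:,::-1];im2=snapshot("side")[100:250,260:460,::-1]
b=np.hstack([cv2.resize(im,(400,300)),cv2.resize(im2,(400,300))])
cv2.imwrite("pics/w2.png",np.clip(b*1.5,0,255).astype(np.uint8))
```

```text
t 3.025 pos [ 0.5227 -0.0854  0.1937] slide cm [-0.09  0.04  0.07] yaw_y -72.95149629671242 q [ 22.  13. -20. 107.   5.  61. -73.]
[0.98333968 0.02425686 0.91250538]
```

View pics/w2.png

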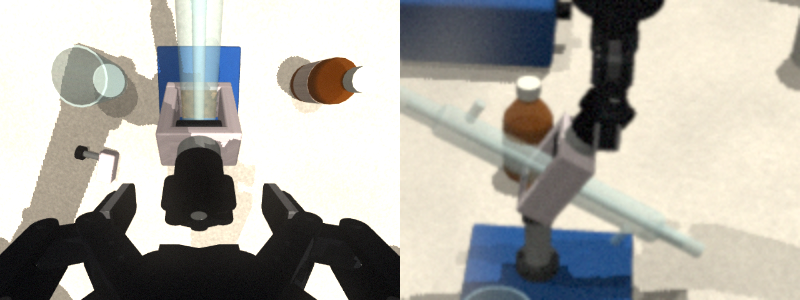

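The knob, at about (200,185), is centred between the open fingers at (125,205) and (275,205). I'll close on it.

>>> play_rows --pt "0 0 0" --pt "0 0 0" --pt "0 0 0" --pt "0 0 0" --pt "0 0 0" --pt "0 0 0" --spin '[0,0,0,0,0,0]' --gripper '[60,45,40,40,40,40]' --grip_force 40

```text
t: 3.88
position: [0.5219, -0.0853, 0.1926]
ee_rot: [[0.956, 0.293, 0.001], [0.293, -0.956, -0.0], [0.0, 0.001, -1.0]]
ft_force: [-0.3, -1.0, 2.4]
grip_width: 0.0435
grasp_force: 40.2
```

>>> play_rows --pt "0.1 0 0.17" --pt "0.2 0 0.35" --pt "0.2 0 0.35" --spin '[0,0,0]' --gripper '[40,40,40]'

```text
t: 4.25
position: [0.5235, -0.0848, 0.1894]
ee_rot: [[0.956, 0.293, -0.0], [0.293, -0.956, -0.001], [-0.001, 0.001, -1.0]]
ft_force: [-2.0, -1.2, 8.5]
grip_width: 0.0429
grasp_force: 40.7
```

```bash
cat >> geo.py <<'E'
A=np.array([-.4779,-.1469,.866]);P0=np.array([.5219,-.0853,.1926])
def st():
    fs=[];s=get_state();f=np.array(s['ft_force']);d=np.array(s['position'])-P0;R=np.array(s['ee_rot'])
    ap=d@A;lat=R.T@(d-ap*A)
    print("t %.2f press %.1fN travel %.1fmm lat"%(s['t'],f@A,-ap*1e3),np.round(lat*1e3,1),"f_tool",np.round(R.T@f,1),"mz %.2f"%s['moment'][2],"yaw %.1f"%(-73-np.degrees(np.arctan2(R[1,1],R[0,1]))),"w",round(s['grip_width']*1e3,1),"q7",round(s['q'][6]))
E
python3 -c "
from geo import *
st()"
```

```text
t 4.25 press 8.5N travel 3.6mm lat [-0.1  0.   0.1] f_tool [-2.2  0.5 -8.5] mz 0.08 yaw -0.1 w 42.9 q7 -73
```

>>> play_rows --pt "0 0 0" --pt "0 0 0" --pt "0 0 0" --spin '[-0.12,-0.25,-0.25]' --gripper '[40,40,40]'

```text
t: 4.62
position: [0.5237, -0.0861, 0.1898]
ee_rot: [[0.854, 0.52, 0.001], [0.52, -0.854, -0.002], [-0.001, 0.002, -1.0]]
ft_force: [-3.0, -1.6, 8.8]
grip_width: 0.0433
grasp_force: 56.6
```

```bash
python3 -c "
from geo import *
st()"
```

```text
t 4.62 press 9.3N travel 3.2mm lat [-0.4  1.2  0.1] f_tool [-3.4 -0.1 -8.8] mz -0.44 yaw -14.3 w 43.3 q7 -59
```

>>> play_rows --pt "0 0 0" --pt "0 0 0" --pt "0 0 0" --spin '[-0.1,-0.2,-0.2]' --gripper '[40,40,40]'

```text
t: 5.0
position: [0.5246, -0.0876, 0.1908]
ee_rot: [[0.736, 0.677, 0.003], [0.677, -0.736, -0.005], [-0.001, 0.006, -1.0]]
ft_force: [-5.9, -3.1, 12.0]
grip_width: 0.0435
grasp_force: 69.2
```

```bash
cat >> geo.py <<'E'
    print("1mm press slide cm",np.round(R.T@-A*.1,3))
E
python3 -c "
from geo import *
st()"
```

```text
t 5.00 press 13.6N travel 2.5mm lat [-0.7  3.  -0.4] f_tool [ -6.4  -1.6 -12. ] mz -0.87 yaw -25.6 w 43.5 q7 -49
1mm press slide cm [0.045 0.021 0.087]
```

Run:
```python
from geo import *
im=snapshot("wrist")[220:420,200:440,::-1]
b=cv2.resize(im,(720,600),interpolation=cv2.INTER_CUBIC)
cv2.imwrite("pics/w3.png",np.clip(b*1.8,0,255).astype(np.uint8))
```

```text
(no output)
```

View pics/w3.png

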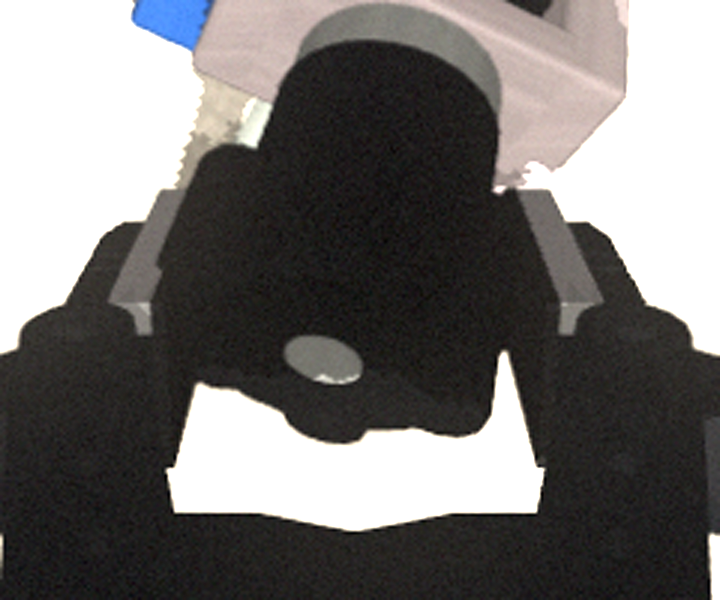

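The knob has turned with the fingers: the front lobe at (340,430) still lies midway between the pads. I'll ease the grip slightly and keep turning back.

>>> play_rows --pt "-0.02 0 -0.03" --pt "-0.02 0 -0.03" --pt "-0.02 0 -0.03" --spin '[-0.08,-0.16,-0.16]' --gripper '[40,40,40]' --grip_force 30

```text
t: 5.42
position: [0.5245, -0.0889, 0.1918]
ee_rot: [[0.619, 0.785, 0.004], [0.785, -0.619, -0.006], [-0.003, 0.007, -1.0]]
ft_force: [-7.6, -5.0, 15.7]
grip_width: 0.0431
grasp_force: 70.8
```

```bash
python3 -c "
from geo import *
st()"
```

```text
t 5.42 press 18.0N travel 1.4mm lat [-1.8  3.9 -0.4] f_tool [ -8.7  -2.8 -15.7] mz -0.92 yaw -34.7 w 43.1 q7 -40
1mm press slide cm [0.041 0.028 0.087]
```

>>> play_rows --pt "0 0 0" --pt "0 0 0" --pt "0 0 -0.2" --pt "0 0 -0.2" --spin '[0,0,0,0]' --gripper '[60,80,100,100]'

```text
t: 5.92
position: [0.5236, -0.0844, 0.1909]
ee_rot: [[0.615, 0.789, -0.0], [0.789, -0.615, 0.0], [0.0, -0.0, -1.0]]
ft_force: [-0.1, -0.4, 0.9]
grip_width: 0.0856
grasp_force: 0.0
```

Run:
```python
from geo import *
st();delta(P0)
s=get_state();im=snapshot("top")[210:290,380:460,::-1]
im2=snapshot("wrist")[170:410,160:480,::-1]
b=np.hstack([cv2.resize(im,(400,400),interpolation=cv2.INTER_CUBIC),cv2.resize(im2,(400,400))])
cv2.imwrite("pics/w4.png",np.clip(b*1.8,0,255).astype(np.uint8))
```

```text
t 5.92 press 0.9N travel 2.4mm lat [ 0.8  0.  -0.4] f_tool [-0.4  0.2 -0.9] mz -0.01 yaw -35.0 w 85.6 q7 -40
1mm press slide cm [0.041 0.029 0.087]
t 5.925 pos [ 0.5236 -0.0844  0.1909] slide cm [-0.18 -0.07 -0.17] yaw_y -37.951560412521125 q [ 26.  14. -25. 107.   7.  61. -40.]
```

View pics/w4.png

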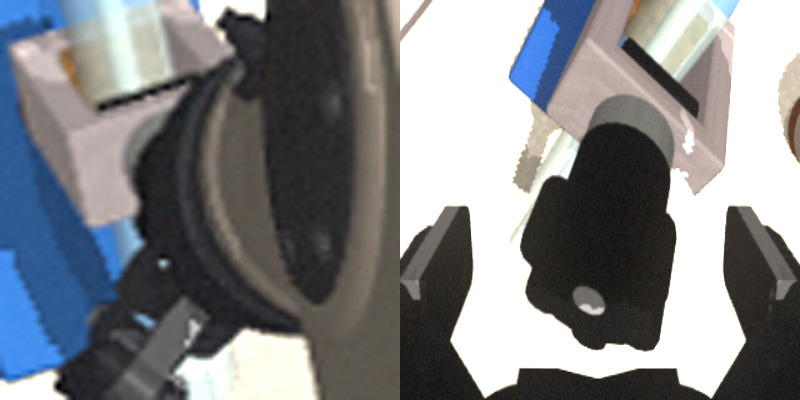

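The knob (right panel, dot at (588,300)) turned with the gripper and sits free between the open fingers. I'll regrasp 66° forward, on the next lobe pair.

>>> play_rows --pt "-0.18 -0.07 -0.17" --pt "-0.18 -0.07 -0.17" --pt "-0.18 -0.07 -0.17" --pt "-0.18 -0.07 -0.17" --pt "-0.18 -0.07 -0.17" --pt "-0.18 -0.07 -0.17" --pt "-0.18 -0.07 -0.17" --pt "-0.18 -0.07 -0.17" --spin '[0.17,0.34,0.51,0.68,0.85,1.02,1.15,1.15]' --gripper '[100,100,100,100,100,100,100,100]'

```text
t: 7.02
position: [0.5218, -0.0856, 0.1927]
ee_rot: [[0.971, -0.238, -0.0], [-0.238, -0.971, -0.0], [0.0, 0.0, -1.0]]
ft_force: [-0.3, 0.4, 0.1]
grip_width: 0.0853
grasp_force: 0.0
```

>>> play_rows --pt "0 0 0" --pt "0 0 0" --pt "0 0 0" --pt "0 0 0" --pt "0 0 0" --spin '[0,0,0,0,0]' --gripper '[60,45,40,40,40]' --grip_force 30

```text
t: 7.65
position: [0.5224, -0.0834, 0.1937]
ee_rot: [[0.971, -0.238, 0.001], [-0.238, -0.971, 0.002], [0.001, -0.003, -1.0]]
ft_force: [-2.0, 5.0, 5.1]
grip_width: 0.0454
grasp_force: 30.3
```

```bash
python3 -c "
from geo import *
st()"
```

```text
t 7.65 press 4.6N travel -0.4mm lat [ 0.2 -2.1 -0.7] f_tool [-3.1 -4.4 -5.1] mz 0.14 yaw 30.8 w 45.4 q7 -103
1mm press slide cm [ 0.043 -0.025  0.087]
```

>>> play_rows --pt "0.07 -0.04 0.14" --pt "0.15 -0.09 0.3" --pt "0.15 -0.09 0.3" --spin '[0,0,0]' --gripper '[40,40,40]'

```text
t: 8.02
position: [0.5231, -0.0832, 0.1916]
ee_rot: [[0.971, -0.238, -0.001], [-0.238, -0.971, 0.002], [-0.001, -0.002, -1.0]]
ft_force: [-6.6, 4.8, 12.6]
grip_width: 0.0455
grasp_force: 31.6
```

```bash
python3 -c "
from geo import *
st()"
```

```text
t 8.03 press 13.4N travel 1.8mm lat [-0.1 -1.9 -0.5] f_tool [ -7.5  -3.1 -12.6] mz 0.26 yaw 30.7 w 45.5 q7 -103
1mm press slide cm [ 0.043 -0.025  0.087]
```

>>> play_rows --pt "0 0 0" --pt "0 0 0" --pt "0 0 0" --spin '[-0.1,-0.2,-0.2]' --gripper '[40,40,40]'

```text
t: 8.4
position: [0.5237, -0.0855, 0.1906]
ee_rot: [[0.999, -0.043, 0.001], [-0.043, -0.999, -0.001], [0.001, 0.001, -1.0]]
ft_force: [-1.9, 1.7, 6.5]
grip_width: 0.0445
grasp_force: 30.2
```

```bash
python3 -c "
from geo import *
st()"
```

```text
t 8.40 press 6.3N travel 2.6mm lat [ 0.6  0.6 -0.2] f_tool [-1.9 -1.7 -6.5] mz -0.20 yaw 19.5 w 44.5 q7 -92
1mm press slide cm [ 0.047 -0.017  0.087]
```

>>> play_rows --pt "0.05 -0.02 0.09" --pt "0.1 -0.03 0.17" --pt "0.1 -0.03 0.17" --spin '[0,0,0]' --gripper '[40,40,40]'

```text
t: 8.78
position: [0.524, -0.0855, 0.1898]
ee_rot: [[0.999, -0.044, -0.001], [-0.044, -0.999, -0.001], [-0.001, 0.001, -1.0]]
ft_force: [-5.5, 1.2, 12.4]
grip_width: 0.0443
grasp_force: 31.1
```

```bash
python3 -c "
from geo import *
st()"
```

```text
t 8.78 press 13.2N travel 3.4mm lat [ 0.5  0.7 -0.1] f_tool [ -5.6  -1.  -12.4] mz -0.13 yaw 19.5 w 44.3 q7 -92
1mm press slide cm [ 0.047 -0.017  0.087]
```

>>> play_rows --pt "0 0 0" --pt "0 0 0" --pt "0 0 0" --spin '[-0.1,-0.2,-0.2]' --gripper '[40,40,40]'

```text
t: 9.15
position: [0.5246, -0.0849, 0.1884]
ee_rot: [[0.988, 0.155, 0.001], [0.155, -0.988, -0.0], [0.001, 0.0, -1.0]]
ft_force: [-1.1, 1.7, 3.3]
grip_width: 0.0437
grasp_force: 30.1
```

```bash
python3 -c "
from geo import *
st()"
```

```text
t 9.15 press 3.1N travel 5.0mm lat [ 0.3  0.4 -0.1] f_tool [-0.8 -1.9 -3.3] mz -0.07 yaw 8.1 w 43.7 q7 -81
1mm press slide cm [ 0.049 -0.007  0.087]
```

Force fell to about the spring's and travel rose to 5 mm, so the knob is dropping. I'll follow it down.

>>> play_rows --pt "0.07 -0.01 0.13" --pt "0.15 -0.02 0.26" --pt "0.25 -0.03 0.43" --pt "0.25 -0.03 0.43" --spin '[0,0,0,0]' --gripper '[40,40,40,40]'

```text
t: 9.65
position: [0.5272, -0.0842, 0.1838]
ee_rot: [[0.988, 0.156, 0.0], [0.156, -0.988, -0.0], [0.0, 0.0, -1.0]]
ft_force: [-0.6, 1.9, 4.0]
grip_width: 0.0435
grasp_force: 30.2
```

```bash
python3 -c "
from geo import *
st()"
```

```text
t 9.65 press 3.5N travel 10.3mm lat [ 0.3  0.5 -0.1] f_tool [-0.3 -2.  -4. ] mz -0.12 yaw 8.0 w 43.5 q7 -81
1mm press slide cm [ 0.049 -0.007  0.087]
```

>>> play_rows --pt "0.03 0 0.05" --pt "0.05 -0.01 0.09" --pt "0.05 -0.01 0.09" --pt "0.06 -0.01 0.11" --pt "0.07 -0.01 0.13" --pt "0.07 -0.01 0.13" --spin '[0,0,0.12,0.26,0.4,0.4]' --gripper '[40,40,40,40,40,40]'

```text
t: 10.4
position: [0.5279, -0.0808, 0.1826]
ee_rot: [[0.972, -0.236, 0.0], [-0.236, -0.972, 0.004], [-0.001, -0.004, -1.0]]
ft_force: [-1.5, 3.5, 5.5]
grip_width: 0.0439
grasp_force: 68.9
```

```bash
python3 -c "
from geo import *
st()"
```

```text
t 10.40 press 5.0N travel 12.2mm lat [-0.5 -2.7 -0.6] f_tool [-2.3 -3.1 -5.5] mz 1.25 yaw 30.6 w 43.9 q7 -103
1mm press slide cm [ 0.043 -0.025  0.087]
```

>>> play_rows --pt "0 0 0" --pt "0 0 0" --pt "0 0 0" --pt "0 0 0" --spin '[0,0,0,0]' --gripper '[60,80,100,100]'

```text
t: 10.9
position: [0.5276, -0.0845, 0.1824]
ee_rot: [[0.971, -0.241, 0.0], [-0.241, -0.971, -0.0], [0.0, 0.0, -1.0]]
ft_force: [0.7, -0.3, -0.2]
grip_width: 0.0853
grasp_force: 0.0
```

Run:
```python
from geo import *
st();delta(P0-A*.0115)
im2=snapshot("wrist")[170:410,160:480,::-1]
im=snapshot("side")[130:220,300:420,::-1]
b=np.hstack([cv2.resize(im,(400,300),interpolation=cv2.INTER_CUBIC),cv2.resize(im2,(400,300))])
cv2.imwrite("pics/w5.png",np.clip(b*1.8,0,255).astype(np.uint8))
```

```text
t 10.90 press -0.5N travel 11.6mm lat [0.3 0.9 0.1] f_tool [0.8 0.1 0.2] mz 0.04 yaw 30.9 w 85.3 q7 -103
1mm press slide cm [ 0.043 -0.026  0.087]
t 10.9 pos [ 0.5276 -0.0845  0.1824] slide cm [-0.04 -0.08 -0.02] yaw_y -103.91632414736083 q [  18.   14.  -16.  107.    4.   60. -103.]
```

View pics/w5.png

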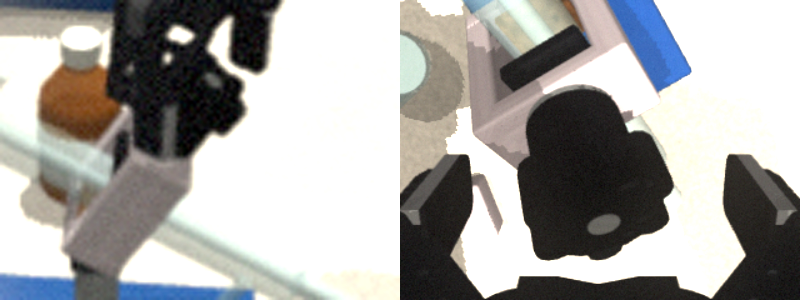

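The grey boss under the skirt is now almost hidden (right panel, near (575,90)), so the knob stayed down in the thread when released. I'll regrasp further back and screw it forward.

>>> play_rows --pt "-0.04 -0.08 0" --pt "-0.04 -0.08 0" --pt "-0.04 -0.08 0" --pt "-0.04 -0.08 0" --pt "-0.04 -0.08 0" --pt "-0.04 -0.08 0" --pt "-0.04 -0.08 0" --pt "-0.04 -0.08 0" --spin '[-0.17,-0.34,-0.51,-0.68,-0.85,-1.02,-1.16,-1.16]' --gripper '[100,100,100,100,100,100,100,100]'

```text
t: 12.0
position: [0.5274, -0.0833, 0.1825]
ee_rot: [[0.609, 0.793, 0.0], [0.793, -0.609, -0.0], [-0.0, 0.0, -1.0]]
ft_force: [-0.1, -0.5, -0.2]
grip_width: 0.0854
grasp_force: 0.0
```

>>> play_rows --pt "0 0 0" --pt "0 0 0" --pt "0 0 0" --pt "0 0 0" --pt "0 0 0" --spin '[0,0,0,0,0]' --gripper '[60,45,40,40,40]' --grip_force 35

```text
t: 12.62
position: [0.5284, -0.0838, 0.1831]
ee_rot: [[0.608, 0.794, 0.002], [0.794, -0.608, -0.001], [0.001, 0.003, -1.0]]
ft_force: [2.0, -2.9, 2.1]
grip_width: 0.0458
grasp_force: 35.4
```

```bash
python3 -c "
from geo import *
st()"
```

```text
t 12.62 press 1.3N travel 11.5mm lat [ 0.5  0.9 -0.5] f_tool [-1.1  3.4 -2.1] mz -0.21 yaw -35.5 w 45.8 q7 -40
1mm press slide cm [0.041 0.029 0.087]
```

>>> play_rows --pt "0.01 0 0.02" --pt "0.02 0.01 0.04" --pt "0.03 0.02 0.06" --pt "0.03 0.02 0.08" --pt "0.04 0.03 0.1" --pt "0.05 0.03 0.12" --pt "0.06 0.04 0.14" --pt "0.06 0.04 0.14" --spin '[0.16,0.32,0.48,0.64,0.8,0.96,1.12,1.15]' --gripper '[40,40,40,40,40,40,40,40]'

```text
t: 13.62
position: [0.5281, -0.0805, 0.1814]
ee_rot: [[0.974, -0.228, -0.0], [-0.228, -0.974, 0.003], [-0.001, -0.003, -1.0]]
ft_force: [-1.2, 1.4, 5.0]
grip_width: 0.0432
grasp_force: 80.6
```

```bash
python3 -c "
from geo import *
st()"
```

```text
t 13.62 press 4.7N travel 13.4mm lat [-0.9 -2.7 -0.3] f_tool [-1.4 -1.1 -5. ] mz 1.19 yaw 30.2 w 43.2 q7 -103
1mm press slide cm [ 0.043 -0.025  0.087]
```

>>> play_rows --pt "0 0 0" --pt "0 0 0" --pt "0 0 0" --pt "0 0 0" --spin '[0,0,0,0]' --gripper '[60,80,100,100]'

```text
t: 14.12
position: [0.5279, -0.0829, 0.1809]
ee_rot: [[0.973, -0.23, -0.0], [-0.23, -0.973, 0.0], [-0.0, 0.0, -1.0]]
ft_force: [0.8, 1.0, 0.2]
grip_width: 0.0856
grasp_force: 0.0
```

>>> play_rows --pt "0 0 0" --pt "0 0 0" --pt "0 0 0" --pt "0 0 0" --pt "0 0 0" --pt "0 0 0" --pt "0 0 0" --pt "0 0 0" --spin '[-0.17,-0.34,-0.51,-0.68,-0.85,-1.02,-1.16,-1.16]' --gripper '[100,100,100,100,100,100,100,100]'

```text
t: 15.12
position: [0.528, -0.083, 0.181]
ee_rot: [[0.601, 0.799, -0.0], [0.799, -0.601, 0.0], [0.0, -0.0, -1.0]]
ft_force: [-0.2, 0.6, 0.1]
grip_width: 0.0856
grasp_force: 0.0
```

>>> play_rows --pt "0 0 0" --pt "0 0 0" --pt "0 0 0" --pt "0 0 0" --pt "0 0 0" --spin '[0,0,0,0,0]' --gripper '[60,45,40,40,40]' --grip_force 35

```text
t: 15.75
position: [0.5291, -0.0836, 0.1818]
ee_rot: [[0.6, 0.8, 0.003], [0.8, -0.6, -0.001], [0.001, 0.003, -1.0]]
ft_force: [2.9, -2.0, 4.3]
grip_width: 0.0452
grasp_force: 35.2
```

```bash
python3 -c "
from geo import *
st()"
```

```text
t 15.75 press 2.7N travel 13.0mm lat [ 0.4  0.9 -0.5] f_tool [ 0.1  3.5 -4.3] mz -0.13 yaw -36.1 w 45.2 q7 -39
1mm press slide cm [0.04  0.029 0.087]
```

>>> play_rows --pt "0.01 0 0.02" --pt "0.02 0.01 0.04" --pt "0.03 0.02 0.06" --pt "0.03 0.02 0.08" --pt "0.04 0.03 0.1" --pt "0.04 0.03 0.1" --spin '[0.16,0.32,0.48,0.64,0.8,0.8]' --gripper '[40,40,40,40,40,40]'

```text
t: 16.5
position: [0.5287, -0.0815, 0.1799]
ee_rot: [[0.991, 0.131, 0.0], [0.131, -0.991, 0.002], [0.0, -0.002, -1.0]]
ft_force: [2.6, -0.4, 0.2]
grip_width: 0.0433
grasp_force: 44.0
```

```bash
python3 -c "
from geo import *
st()"
```

```text
t 16.50 press -1.0N travel 14.8mm lat [-0.1 -1.7 -0.1] f_tool [ 2.5  0.8 -0.2] mz 0.56 yaw 9.5 w 43.3 q7 -83
1mm press slide cm [ 0.049 -0.008  0.087]
```

>>> play_rows --pt "0.01 0 0.02" --pt "0.01 0 0.03" --pt "0.01 0 0.03" --spin '[0.15,0.3,0.3]' --gripper '[40,40,40]'

```text
t: 16.88
position: [0.5295, -0.0806, 0.179]
ee_rot: [[0.986, -0.167, 0.001], [-0.167, -0.986, 0.003], [0.001, -0.003, -1.0]]
ft_force: [5.3, 0.7, -3.8]
grip_width: 0.0429
grasp_force: 72.8
```

```bash
python3 -c "
from geo import *
st()"
```

```text
t 16.88 press -6.0N travel 16.1mm lat [-0.5 -2.3 -0.3] f_tool [ 5.1 -1.6  3.9] mz 0.62 yaw 26.6 w 42.9 q7 -100
1mm press slide cm [ 0.045 -0.022  0.087]
```

>>> play_rows --pt "0 0 0" --pt "0 0 0" --pt "0 0 0" --pt "0 0 0" --spin '[0,0,0,0]' --gripper '[60,80,100,100]'

```text
t: 17.38
position: [0.5284, -0.0829, 0.1797]
ee_rot: [[0.985, -0.171, -0.0], [-0.171, -0.985, -0.0], [-0.0, 0.0, -1.0]]
ft_force: [0.4, -0.1, -1.0]
grip_width: 0.0853
grasp_force: 0.0
```

>>> play_rows --pt "0 0 0" --pt "0 0 0" --pt "0 0 0" --pt "0 0 0" --pt "0 0 0" --pt "0 0 0" --pt "0 0 0" --pt "0 0 0" --spin '[-0.17,-0.34,-0.51,-0.68,-0.85,-1.02,-1.15,-1.15]' --gripper '[100,100,100,100,100,100,100,100]'

```text
t: 18.38
position: [0.5285, -0.0829, 0.1798]
ee_rot: [[0.56, 0.828, -0.0], [0.828, -0.56, -0.0], [-0.0, -0.0, -1.0]]
ft_force: [0.2, 0.1, -0.4]
grip_width: 0.0859
grasp_force: 0.0
```

>>> play_rows --pt "0 0 0" --pt "0 0 0" --pt "0 0 0" --pt "0 0 0" --pt "0 0 0" --spin '[0,0,0,0,0]' --gripper '[60,45,40,40,40]' --grip_force 35

```text
t: 19.0
position: [0.5299, -0.0834, 0.1807]
ee_rot: [[0.559, 0.829, 0.003], [0.829, -0.559, -0.001], [0.001, 0.003, -1.0]]
ft_force: [1.4, -2.6, 4.5]
grip_width: 0.0461
grasp_force: 35.0
```

>>> play_rows --pt "0 0 0" --pt "0.01 0 0.02" --pt "0.01 0 0.02" --spin '[0.12,0.25,0.25]' --gripper '[40,40,40]'

```text
t: 19.38
position: [0.5272, -0.0831, 0.1795]
ee_rot: [[0.745, 0.667, -0.004], [0.667, -0.745, -0.001], [-0.004, -0.001, -1.0]]
ft_force: [-1.5, -2.9, 6.6]
grip_width: 0.0452
grasp_force: 34.8
```

```bash
python3 -c "
from geo import *
st()"
```

```text
t 19.38 press 6.8N travel 14.2mm lat [-1.  -1.1  0.8] f_tool [-3.1  1.2 -6.5] mz 0.66 yaw -24.8 w 45.2 q7 -50
1mm press slide cm [0.046 0.021 0.086]
```

>>> play_rows --pt "0 0 0" --pt "0 0 0" --spin '[0.12,0.12]' --gripper '[40,40]'

```text
t: 19.62
position: [0.5279, -0.0824, 0.178]
ee_rot: [[0.819, 0.574, -0.002], [0.574, -0.819, -0.0], [-0.002, -0.001, -1.0]]
ft_force: [3.4, -0.8, -7.9]
grip_width: 0.0452
grasp_force: 43.7
```

```bash
python3 -c "
from geo import *
st()"
```

```text
t 19.62 press -8.3N travel 15.9mm lat [-1.  -1.3  0.8] f_tool [2.3 2.6 7.9] mz 0.24 yaw -18.0 w 45.2 q7 -57
1mm press slide cm [0.048 0.015 0.087]
```

>>> play_rows --pt "0 0 0" --pt "0 0 0" --pt "0 0 0" --spin '[0.12,0.24,0.24]' --gripper '[40,40,40]'

```text
t: 20.0
position: [0.5261, -0.0824, 0.1772]
ee_rot: [[0.931, 0.366, -0.006], [0.366, -0.931, -0.0], [-0.006, -0.002, -1.0]]
ft_force: [-0.0, -1.9, -10.4]
grip_width: 0.0447
grasp_force: 53.6
```

Run:
```python
from geo import *
st()
im2=snapshot("wrist")[170:410,160:480,::-1]
im=snapshot("side")[130:220,300:420,::-1]
b=np.hstack([cv2.resize(im,(400,300),interpolation=cv2.INTER_CUBIC),cv2.resize(im2,(400,300))])
cv2.imwrite("pics/w6.png",np.clip(b*1.8,0,255).astype(np.uint8))
```

```text
t 20.00 press -8.7N travel 15.7mm lat [-2.9 -1.8  1.8] f_tool [-0.7  1.7 10.4] mz 1.44 yaw -4.4 w 44.7 q7 -70
1mm press slide cm [0.05  0.004 0.086]
```

View pics/w6.png

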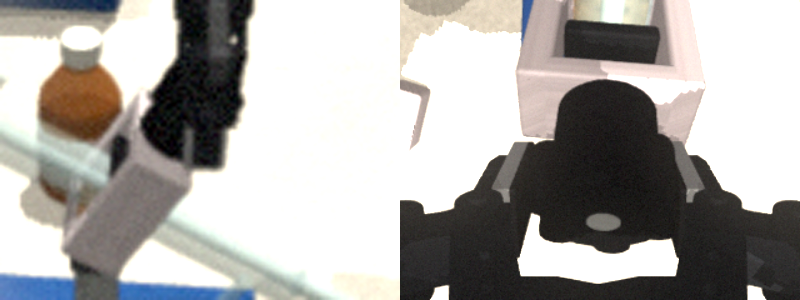

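Moment has risen to 1.4 N m and the knob no longer turns with the fingers (front lobe at (612,248) lags). The boss is hidden under the skirt, so the pad is home. I'll let go and retreat.

>>> play_rows --pt "0 0 0" --pt "0 0 0" --pt "0 0 0" --pt "0 0 0" --pt "0 0 -2" --pt "0 0 -5" --pt "0 0 -9" --pt "0 0 -12" --spin '[0,0,0,0,0,0,0,0]' --gripper '[60,80,100,100,100,100,100,100]'

```text
t: 21.1
position: [0.5291, -0.0824, 0.3015]
ee_rot: [[0.933, 0.359, 0.002], [0.359, -0.933, -0.0], [0.002, 0.001, -1.0]]
ft_force: [0.6, -0.1, 0.3]
grip_width: 0.0858
grasp_force: 0.0
```

>>> play_rows --pt "0 0 0" --pt "0 0 0" --pt "0 0 0" --pt "0 0 0" --spin '[0,0,0,0]' --gripper '[100,100,100,100]'

```text
t: 21.6
position: [0.5282, -0.0826, 0.2986]
ee_rot: [[0.933, 0.36, -0.002], [0.36, -0.933, 0.0], [-0.002, -0.001, -1.0]]
ft_force: [0.9, 0.8, 0.6]
grip_width: 0.0852
grasp_force: 0.0
```

Run:
```python
from geo import *
s=get_state();im=snapshot("wrist")
c=get_calibration("wrist");T=np.eye(4);T[:3,:3]=s['ee_rot'];T[:3,3]=s['position'];M=T@np.array(c['mount'])
Ri=M[:3,:3].T;ti=-Ri@M[:3,3];K=np.array([[c['fx'],0,c['cx']],[0,c['fy'],c['cy']],[0,0,1]])
g=np.array([.5219,-.0862,.2155])
uv=cv2.projectPoints(np.array([g+A*(.010-k) for k in (0,.0105,.0125)]),cv2.Rodrigues(Ri)[0],ti,K,np.array(c['dist_coeffs']))[0][:,0]
b=cv2.resize(im[165:315,215:415,::-1],(800,600),interpolation=cv2.INTER_CUBIC)
b=np.clip(b*1.6,0,255).astype(np.uint8)
for p in uv: cv2.circle(b,tuple(int(k) for k in (p-[215,165])*4),3,(0,0,255),-1)
cv2.imwrite("pics/w7.png",b);print((uv-[215,165])*4,s['t'],s['position'])
```

```text
[[414.2638593  417.54455619]
 [416.29987461 371.25544333]
 [416.67356075 362.75776904]] 21.6 [ 0.52822075 -0.08259851  0.29861377]
```

View pics/w7.png

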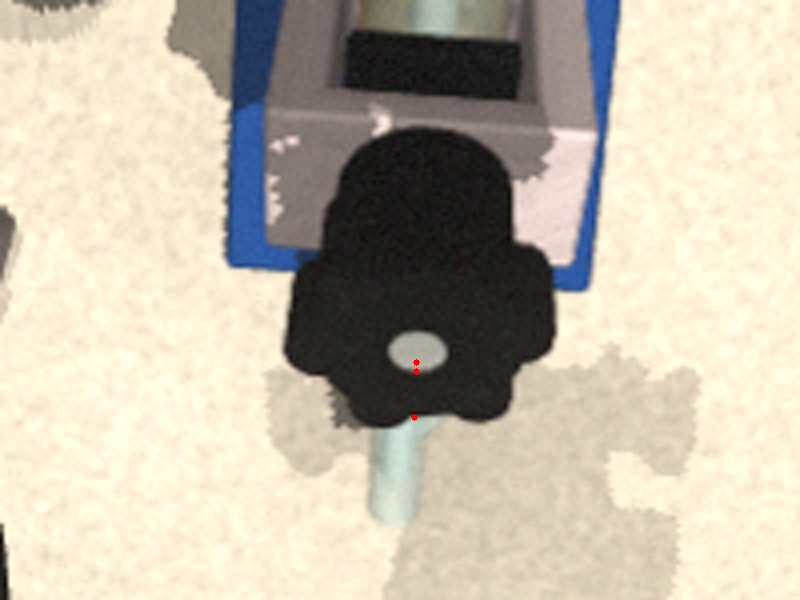

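The dot at (417,351) is where the model puts it at full travel, allowing for the offset seen at the start. The skirt sits flush on the bridge, so I'm handing in.

```bash
python3 -c "
from station import *
print(sign_off())"
```

```text
the job is handed in; nothing more can be done
None
```

I turned the knob back until it dropped into the thread, screwed it forward to a firm stop with the pad home on the condenser, let go and handed in at about 21.6 s. The judge's result was not shown.

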